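# Set the tidied desk back up for work

## Robot

A 6-joint arm with a two-finger parallel gripper is mounted at the origin on the work surface. World frame = base frame: x ahead of the robot, y to its left, z up, the work surface at z = 0. Lengths are in m, angles in rad, forces in N, time in s.
With the tool pointing down it reaches from about 0.25 to 0.775 m from the base axis. Payload 4 kg.
Tool frame: the origin (TCP) lies at the centre of the arm's flange, where the gripper is bolted on; the fingertips stand 199 mm ahead of it and the grasp point (between the pads) lies 180 mm ahead of it (robot.tcp_to_tips is the z of the fingertips in the tool frame, in m); z points along the fingers, y is the line along which they close (so a half turn about z gives the same grasp; the last joint's range is limited). The gripper opens to 94 mm and grips with 3 to 60 N. Pads are 16 mm wide; open, the fingers measure 119 mm over their backs; the gripper's body (75 mm by 177 mm) begins 78 mm behind the grasp point.
Start: joints at [-0.103, 0.087, 1.371, -0, 1.684, -0.103], TCP at [0.55, -0, 0.405] pointing down, gripper open.
Joint ranges: [-3.1, 3.1], [-0.76, 2.03], [0.27, 2.55], [-1.08, 4.22], [0.17, 2.65], [-2.57, 2.57]. Speed limits (rad/s): [2.79, 2.79, 3.14, 3.14, 3.14, 3.14].

## Interface

Orientations are given as [roll, pitch, yaw] about the fixed x, y, z axes, in that order (R = Rz(yaw) Ry(pitch) Rx(roll)).
In Python, from bench import robot gives the robot as it stands.
- The arm moves only by the tool play_rows, never from a script. Its arguments are lists of equal length, an entry for each row: "translation": the shift along the tool's x, y, z scaled (see below), a list of three; "twist": the turn, a rotation vector about the tool's x, y, z scaled (see below), a list of three; "gripper": the opening, from -1 (shut) to 1 (fully open). A call has 1 to 8 rows; each row shifts and turns the commanded pose from where the row before left it, along the tool's axes as they then stand; what a row does not reach is not made up. The controller multiplies each number of a shift by 0.04 m and each number of a turn by 0.1 rad. A row lasts 1/10 s, in which the tool goes at most 50 mm and 8.59 degrees, less where a joint would pass 70% of its speed; a pose out of reach is approached as far as the arm can. A call with a number of a shift or a turn outside -1 to 1 is refused whole. A call with a gripper value outside its range is refused whole. The fingers move at their own pace and stop on an object; the grip force is fixed at half the most. Time passes only in rows, so rows that do not move let the fingers close. It gives the time, the measured TCP pose, the force, the opening and the grip force at its end, in the units of the state.
- robot.get_obs(): the state, without advancing time (a new reading comes with each control period).
- robot.snapshot(name): name is "scene" or "side" or "wrist"; returns the picture (384x512x3 uint8, red, green, blue); there is no depth.
- robot.camera_model(name): a dict with "camera_matrix" (3x3 intrinsics, pixels), "rvec" (rotation vector, rad) and "tvec" (3), from world to camera coordinates, as OpenCV has them. Camera axes: x right, y down, z forward; pixel columns grow to the right and rows downward; lengths in m; the calibration is good to about 2 mm. A picture is of the moment at which its call begins: read the wrist's pose just before it. camera_model takes no time and is no camera call; for the wrist camera it gives the pose at the moment of the call.
- robot.close_job(): hands the job in; it is judged then, once.
Trained networks look in the newest picture that a camera, given by its name, has taken for a name from the list of things; names that differ only in an ending like _2 or _b are one class to them, and where a whole thing is asked for, a point or a joint stands for the part that bears it (a point fixed in the world has none). Each returns a list of dicts, best first, with "score" (0 to 1); they miss things now and then, are a little off and sometimes report something else, mostly with a low value. They report only what shows in the picture. A call takes as long as a camera call. They do not tell look-alikes from the thing itself.
- robot.recognise(name, camera): "centre" ([x, y, z] in m, in world coordinates, good to about 4 mm: the middle of the surface that is visible of it).
- robot.spot_point(name, camera): "centre" ([x, y, z] in m, in world coordinates, good to about 4 mm: a listed point, or the origin of a listed thing).
The state is a dict: "time": time; "joint_positions": joint angles; "qvel": joint speeds; "joint_torque": joint torques, N m; "tool_pos": TCP position; "ee_rot": TCP orientation; "wrist_force": force on the tool from outside, world axes, zero at the start; "wrist_torque": the same for the moment, N m; "width": finger opening in m; "finger_force": force on a finger pad.
Only numpy, scipy, OpenCV 4.12 (cv2) and the standard library are available. Lean on these libraries where they do the work, as an engineer would, in place of code of your own. Each camera call takes 0.05 s, during which the arm holds its last target. There are 200 camera calls.

## Task

Set the desk back up: stand the metal dock midway between the two small speakers, in line with them and with its long side along their row, and lay the flat drive centred on top of the dock, lengthwise along it. Put the mouse in the middle of the mouse mat, lengthwise along the mat's long side, and lay the stapler upright on the desk just off the mat's left-hand long edge (left as seen from the robot), alongside and centred on that edge, about two fingers (25 mm) away from it. Leave the roll of tape and the eraser where they are.

Things in the scene. Friction and masses are not known exactly. Their poses are not given: they have to be found in the camera images.
- dock: Docking station: plain aluminium box with a grey top, the bigger of the two flat boxes; 104 long (its x) x 64 wide (y) x 28 mm high, 0.2 to 0.4 kg. Origin: centre of its underside; z up. Either lengthwise direction is as good as the other. Starts flat on the desk (some on a flush cardboard-coloured sheet), long axis roughly away from the robot.
- drive: Portable drive: flat black slab with a dark metal band across it; 84 long (x) x 50 wide (y) x 14 mm high, about 0.12 kg. Origin: centre of its underside; z up.  Starts flat on the desk (some on a flush cardboard-coloured sheet), long axis roughly away from the robot.
- mouse: White computer mouse with a scroll wheel and a rounded hump; 96 long (x, nose at +x) x 56 wide (y, upright sides 9 to 15 mm up, rounded beyond) x 36 mm high, about 0.1 kg. Origin: centre of its underside; z up.  Starts flat on the desk (some on a flush cardboard-coloured sheet), long axis roughly away from the robot.
- stapler: Small stapler: black base and black top with a steel magazine between them; 105 long (x, mouth at +x) x 34 wide at the base (y; the base is 10 mm high, the arm above it 30 mm wide) x 49 mm high, about 0.18 kg. Origin: centre of its underside; z up.  Starts flat on the desk (some on a flush cardboard-coloured sheet), long axis roughly away from the robot.
- speaker_left: The left one (+y, as seen from the robot) of two black box speakers with round cones on the front, in a row, fixed to the desk: 70 deep (x) x 60 wide (y) x 90 mm high. Origin: centre of its underside; x points away from the robot, y along the row to the left. The right speaker stands along this one's -y, 240 to 260 mm from centre to centre.
- speaker_right: The right one (-y) of the two speakers, the same size, turned the same way and in line with the left one, fixed to the desk. Origin: centre of its underside.
- mat: Mouse mat, fixed to the desk, on the robot's left or right: a thin dark rubber rim round a grey face, 190 long (x, pointing roughly away from the robot, turned up to 8 degrees) x 150 wide (y, its +y edge is the left-hand one) x 3 mm thick. Origin: centre of its underside.
- tape: Small ring-shaped roll of clear tape lying flat in the middle of the desk, 54 mm across, 19 mm high, loose. Origin: centre of its underside. The robot must leave it where it lies.
- eraser: White eraser lying in the middle of the desk, 48 (x) x 20 (y) x 13 mm high, loose. Origin: centre of its underside. The robot must leave it where it lies.
Mind the look-alikes: they are no part of the job. What is shaped like the dock but green or pink is not meant.

How it is judged:
By the outcome, as a careful person would: the job done as asked, in the order asked, and still so for the second after the job is handed in, with the robot touching nothing.
It also fails if it takes over 109 s, if anything falls off the work surface, if the arm or the gripper's body presses on something with over 40 N, if the wrist force passes 120 N, or if a joint passes its speed limit or range.

## Working session

There is one attempt and no reset: what is moved stays moved. The work goes in short steps, Python scripts to look and compute and a tool call to move; the robot and the scene stay as the last step left them, time stands still between calls to the robot, and variables do not carry over. Pictures are saved under pics/ and viewed, at most 14 in all, crops included, and the job is handed in when it is done.

Besides the shell and the picture viewer there is one more tool, called after "Emit:" in YAML: its name, and indented under it one key for each argument. play_rows: Moves the arm, as the interface text tells. Its arguments: {"type":"object","properties":{"translation":{"type":"array","items":{"type":"array","items":{"type":"number","minimum":-1,"maximum":1}}},"twist":{"type":"array","items":{"type":"array","items":{"type":"number","minimum":-1,"maximum":1}}},"gripper":{"type":"array","items":{"type":"number"}}},"required":["translation","twist","gripper"]}

```bash
mkdir -p pics; ls; cat > h.py <<'E'
import numpy as np, cv2
from bench import robot
def cam(n):
    m=robot.camera_model(n); return np.array(m["camera_matrix"],float),np.array(m["rvec"],float),np.array(m["tvec"],float).ravel()
def ray(n,uv,z):
    K,r,t=cam(n); R=cv2.Rodrigues(r)[0]; uv=np.atleast_2d(uv).astype(float)
    d=np.c_[uv,np.ones(len(uv))]@np.linalg.inv(K).T@R; c=-R.T@t
    return c+d*((z-c[2])/d[:,2])[:,None]
def proj(n,p):
    K,r,t=cam(n); return cv2.projectPoints(np.atleast_2d(p).astype(float),r,t,K,None)[0][:,0]
def snap(n,f):
    im=np.array(robot.snapshot(n)); cv2.imwrite("pics/"+f,im[...,::-1]); return im
def st():
    o=robot.get_obs(); print(o["time"],np.round(o["tool_pos"],4),np.round(o["ee_rot"],3),np.round(o["width"],4),np.round(o["wrist_force"],1))
E
python3 - <<'E'
from h import *
a=snap("scene","s0.png"); 
for n in ["dock","drive","mouse","stapler","speaker_left","speaker_right","mat","tape","eraser"]:
    for d in robot.spot_point(n,"scene"): print(n,np.round(d["centre"],3),round(d["score"],2),proj("scene",d["centre"]).round().tolist())
st(); print(robot.tcp_to_tips)
b=snap("side","s1.png"); c=snap("wrist","s2.png")
cv2.imwrite("pics/both.png",cv2.resize(np.hstack([a,b])[...,::-1],(800,300)))
E
```

```text
pics
dock [0.248 0.29  0.   ] 0.91 [[387.0, 206.0]]
dock [ 0.337 -0.087 -0.001] 0.8 [[255.0, 180.0]]
dock [0.405 0.352 0.001] 0.65 [[391.0, 243.0]]
drive [0.411 0.235 0.   ] 0.89 [[345.0, 228.0]]
drive [ 0.556  0.046 -0.001] 0.23 [[251.0, 231.0]]
mouse [0.553 0.31  0.001] 0.84 [[350.0, 270.0]]
stapler [0.445 0.018 0.001] 0.78 [[265.0, 207.0]]
speaker_left [0.677 0.152 0.002] 0.64 [[260.0, 273.0]]
speaker_left [ 0.672 -0.086 -0.001] 0.24 [[179.0, 236.0]]
speaker_right [ 0.671 -0.086 -0.001] 0.86 [[180.0, 235.0]]
mat [ 0.467 -0.296 -0.002] 0.62 [[172.0, 178.0]]
tape [0.557 0.048 0.   ] 0.83 [[251.0, 231.0]]
eraser [ 0.554 -0.048 -0.002] 0.55 [[221.0, 218.0]]
0.5 [0.55   0.     0.4047] [3.142 0.    1.571] 0.0935 [-0.3  0.3 -0.1]
0.1992
```

View pics/s0.png

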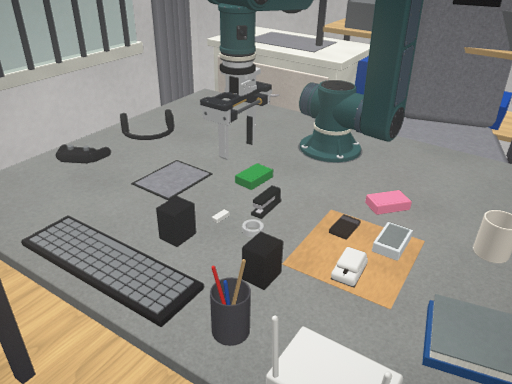

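View pics/s1.png

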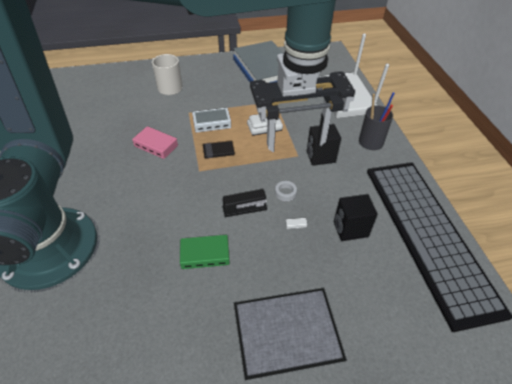

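Scene picture: the silver dock is at pixel (393,240), and the look-alikes are green at (255,177) and pink (388,202). The drive is at (345,227), the mouse at (350,267), the stapler at (266,202), and the mat at (172,178). The dock choice is the silver one at world (0.405,0.352).

```bash
python3 - <<'E'
from h import *
a=cv2.imread("pics/s0.png")[195:295,300:430]; cv2.imwrite("pics/crop.png",np.hstack([cv2.resize(a,(520,400),interpolation=3),cv2.resize(cv2.imread("pics/s2.png"),(280,400))]))
K,r,t=cam("wrist"); R=cv2.Rodrigues(r)[0]; print(K,R,-R.T@t)
E
```

```text
[[321.77680894   0.         254.58224363]
 [  0.         321.77680894 196.35096719]
 [  0.           0.           1.        ]] [[ 9.99999898e-01  4.50946227e-04  1.03221738e-05]
 [ 4.34817056e-04 -9.69814130e-01  2.43844961e-01]
 [ 1.19971555e-04 -2.43844931e-01 -9.69814227e-01]] [0.55031688 0.06970458 0.38368537]
```

View pics/crop.png

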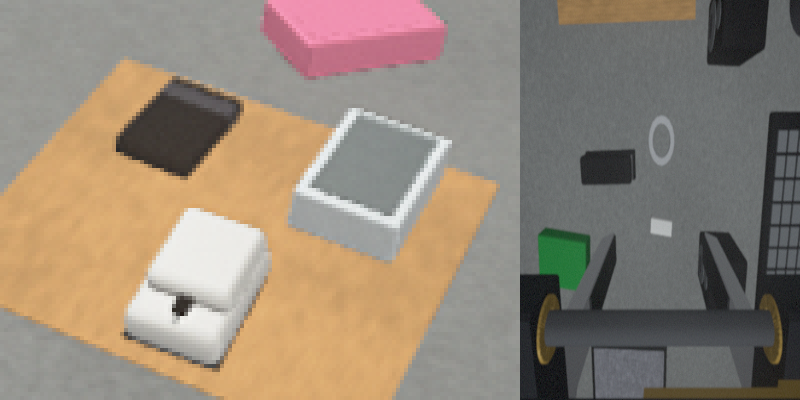

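View pics/s2.png

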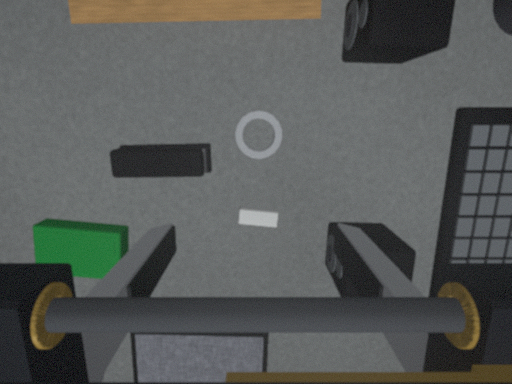

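Crop: the silver aluminium box with a grey top (wrist-free crop, centre ≈(370,185)) is the dock; the pink and green ones are rejected. In the wrist picture I can see the stapler (160,160), tape (259,134), eraser (258,218). Next I move to look over the sheet.

Emit:
play_rows:
  translation:
    - [0.75,-0.33,0]
    - [0.75,-0.33,0]
    - [0.75,-0.33,0]
    - [0.75,-0.33,0]
    - [0.75,-0.33,0]
    - [0.75,-0.33,0]
    - [0,0,0]
    - [0,0,0]
  twist:
    - [0,0,0]
    - [0,0,0]
    - [0,0,0]
    - [0,0,0]
    - [0,0,0]
    - [0,0,0]
    - [0,0,0]
    - [0,0,0]
  gripper: [1,1,1,1,1,1,1,1]

```text
time: 1.4
tool_pos: [0.4706, 0.1804, 0.4048]
ee_rot: [3.141, 0.001, 1.572]
wrist_force: [0.0, -0.6, 0.5]
width: 0.094
finger_force: 0.0
```

```bash
python3 - <<'E'
from h import *
st(); snap("wrist","w1.png"); K,r,t=cam("wrist"); np.savez("w1.npz",K=K,r=r,t=t)
for n in ["dock","drive","mouse"]:
    for d in robot.spot_point(n,"wrist"): print(n,np.round(d["centre"],3),round(d["score"],2),proj("wrist",d["centre"]).round().tolist())
E
```

```text
1.4 [0.4706 0.1804 0.4048] [3.141e+00 1.000e-03 1.572e+00] 0.094 [ 0.  -0.6  0.5]
dock [ 0.335 -0.088  0.001] 0.96 [[158.0, 362.0]]
dock [0.406 0.357 0.   ] 0.86 [[193.0, 11.0]]
dock [ 0.246  0.287 -0.001] 0.73 [[55.0, 80.0]]
drive [0.413 0.233 0.003] 0.62 [[204.0, 130.0]]
drive [0.407 0.356 0.001] 0.4 [[194.0, 12.0]]
mouse [ 0.408  0.358 -0.001] 0.43 [[196.0, 11.0]]
```

View pics/w1.png

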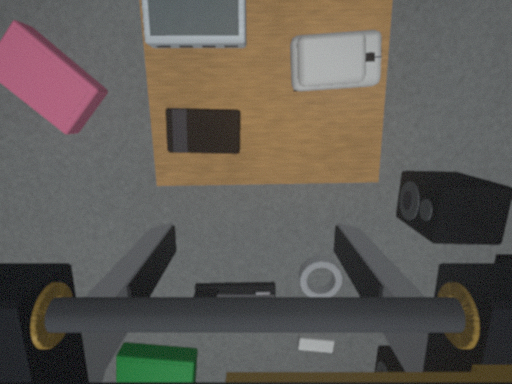

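Emit:
play_rows:
  translation:
    - [0.8,-0.1,0]
    - [0.8,-0.1,0]
    - [0.8,-0.1,0]
    - [0.8,-0.1,0]
    - [0,0,0]
    - [0,0,0]
  twist:
    - [0,0,0]
    - [0,0,0]
    - [0,0,0]
    - [0,0,0]
    - [0,0,0]
    - [0,0,0]
  gripper: [1,1,1,1,1,1]

```text
time: 2.2
tool_pos: [0.4552, 0.3077, 0.4043]
ee_rot: [-3.141, 0.001, 1.571]
wrist_force: [-0.7, -0.5, 0.3]
width: 0.0938
finger_force: 0.0
```

```bash
cat >> h.py <<'E'
def box(n,x,y,yaw,z,L,W):
    c,s=np.cos(yaw),np.sin(yaw); q=np.array([[1,1],[1,-1],[-1,-1],[-1,1]])*[L/2,W/2]
    return proj(n,np.c_[q@np.array([[c,s],[-s,c]])+[x,y],np.full(4,z)])
E
python3 - <<'E'
from h import *
st(); im=snap("wrist","w2.png")
for n in ["dock","drive","mouse"]:
    for d in robot.spot_point(n,"wrist"): print(n,np.round(d["centre"],3),round(d["score"],2),proj("wrist",d["centre"]).round().tolist())
E
```

```text
2.2 [0.4552 0.3077 0.4043] [-3.141e+00  1.000e-03  1.571e+00] 0.0938 [-0.7 -0.5  0.3]
dock [ 0.405  0.356 -0.001] 0.91 [[211.0, 133.0]]
dock [ 0.247  0.287 -0.004] 0.91 [[86.0, 190.0]]
drive [0.411 0.231 0.   ] 0.85 [[219.0, 234.0]]
mouse [ 0.558  0.311 -0.001] 0.59 [[339.0, 171.0]]
```

View pics/w2.png

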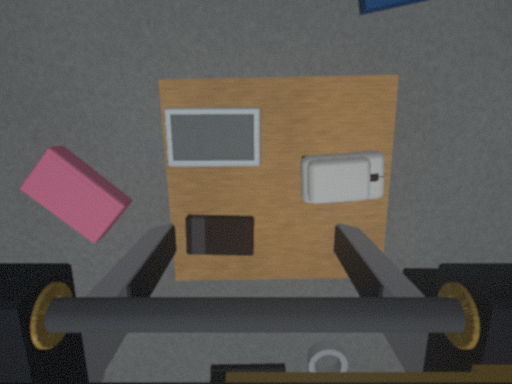

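Picture w2: dock top corners (165,109)-(260,165), drive (187,215)-(254,255), mouse (302,155)-(384,201) with wheel at right (nose away from robot), mouse turned slightly.

```bash
python3 - <<'E'
from h import *
im=cv2.imread("pics/w2.png"); hsv=cv2.cvtColor(im,cv2.COLOR_BGR2HSV)
S=hsv[...,1].astype(int);V=hsv[...,2].astype(int)
m=(((S<70)|(V<60))).astype(np.uint8)
for n,(x0,y0,x1,y1),z in [("dock",(173-12,103,270,172),.028),("drive",(178,208,262,262),.012),("mouse",(296,146,388,210),.012)]:
    k=np.zeros_like(m);k[y0:y1,x0:x1]=m[y0:y1,x0:x1]
    k=cv2.morphologyEx(k,cv2.MORPH_OPEN,np.ones((5,5),np.uint8))
    c=max(cv2.findContours(k,0,1)[0],key=cv2.contourArea)[:,0]
    w=ray("wrist",c,z)[:,:2]
    r=cv2.minAreaRect((w*1000).astype(np.float32)); print(n,cv2.boundingRect(c),r)
E
```

```text
dock (164, 107, 97, 60) ((409.8843688964844, 353.55950927734375), (63.3228874206543, 103.75271606445312), 89.91256713867188)
drive (187, 216, 66, 38) ((411.9482727050781, 234.3544158935547), (48.300628662109375, 80.9706039428711), 89.90830993652344)
mouse (301, 151, 84, 53) ((558.5986328125, 305.375244140625), (97.78797149658203, 59.04115295410156), 3.8626608848571777)
```

Emit:
play_rows:
  translation:
    - [0.58,-0.58,0]
    - [0.58,-0.58,0]
    - [0,0,0.2]
    - [0,0,0.2]
    - [0,0,0.2]
    - [0,0,0.2]
    - [0,0,0.2]
    - [0,0,0.2]
  twist:
    - [0,0,0]
    - [0,0,0]
    - [0,0,-1]
    - [0,0,-1]
    - [0,0,-1]
    - [0,0,-1]
    - [0,0,-1]
    - [0,0,-1]
  gripper: [1,1,1,1,1,1,1,1]

```text
time: 3.2
tool_pos: [0.4088, 0.3534, 0.3566]
ee_rot: [3.141, 0.0, 2.173]
wrist_force: [0.2, 0.0, -0.1]
width: 0.0942
finger_force: 0.0
```

Emit:
play_rows:
  translation:
    - [0,0,0.2]
    - [0,0,0.2]
    - [0,0,0.2]
    - [0,0,0.2]
    - [0,0,0.2]
    - [0,0,0.2]
    - [0,0,0.2]
    - [0,0,0.2]
  twist:
    - [0,0,-1]
    - [0,0,-1]
    - [0,0,-1]
    - [0,0,-1]
    - [0,0,-1]
    - [0,0,-1]
    - [0,0,-1]
    - [0,0,-1]
  gripper: [1,1,1,1,1,1,1,1]

```text
time: 4.0
tool_pos: [0.4088, 0.3534, 0.2926]
ee_rot: [3.141, 0.001, 2.973]
wrist_force: [-0.0, -0.3, 0.0]
width: 0.0941
finger_force: 0.0
```

Emit:
play_rows:
  translation:
    - [0,0,0]
    - [0,0,0]
    - [0,0,0]
    - [0,0,0]
  twist:
    - [0,0,-0.85]
    - [0,0,-0.85]
    - [0,0,0]
    - [0,0,0]
  gripper: [1,1,1,1]

```text
time: 4.4
tool_pos: [0.4087, 0.3538, 0.2929]
ee_rot: [3.141, 0.0, 3.138]
wrist_force: [0.1, -0.1, 0.4]
width: 0.094
finger_force: 0.0
```

```bash
python3 - <<'E'
from h import *
st(); print(robot.get_obs()["joint_positions"]); im=snap("wrist","w3.png")
print(box("wrist",.409,.354,0,.028,.104,.064).round())
E
```

```text
4.4 [0.4087 0.3538 0.2929] [3.141 0.    3.138] 0.094 [ 0.1 -0.1  0.4]
[ 6.08607268e-01  1.15172956e-01  1.56417443e+00 -1.42324702e-04
  1.46177962e+00 -9.58454700e-01]
[[294. 268.]
 [217. 268.]
 [213. 141.]
 [298. 141.]]
```

View pics/w3.png

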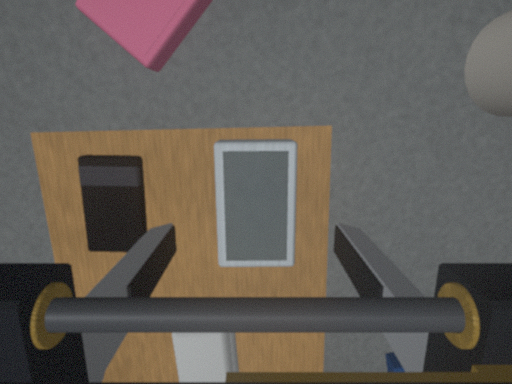

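Picture w3: dock corners at (214,141)…(295,266) match the prediction within a pixel. I'm going down to grasp it.

Emit:
play_rows:
  translation:
    - [0,0,0.75]
    - [0,0,0.75]
    - [0,0,0.5]
    - [0,0,0.2]
    - [0,0,0]
    - [0,0,0]
    - [0,0,0]
    - [0,0,0]
  twist:
    - [0,0,0]
    - [0,0,0]
    - [0,0,0]
    - [0,0,0]
    - [0,0,0]
    - [0,0,0]
    - [0,0,0]
    - [0,0,0]
  gripper: [1,1,1,1,1,-1,-1,-1]

```text
time: 5.25
tool_pos: [0.4089, 0.3547, 0.2061]
ee_rot: [3.14, 0.002, 3.141]
wrist_force: [-0.0, -0.3, 0.2]
width: 0.0733
finger_force: 0.0
```

Emit:
play_rows:
  translation:
    - [0,0,0]
    - [0,0,0]
    - [0,0,0]
    - [0,0,-0.4]
    - [0,0,-0.6]
    - [0,0,-0.8]
    - [0,0,-0.8]
    - [0,0,-0.8]
  twist:
    - [0,0,0]
    - [0,0,0]
    - [0,0,0]
    - [0,0,0]
    - [0,0,0]
    - [0,0,0]
    - [0,0,0]
    - [0,0,0]
  gripper: [-1,-1,-1,-1,-1,-1,-1,-1]

```text
time: 6.05
tool_pos: [0.408, 0.3541, 0.3403]
ee_rot: [-3.14, -0.002, 3.141]
wrist_force: [0.8, 0.0, -2.9]
width: 0.0636
finger_force: 30.0
```

```bash
python3 - <<'E'
import cv2,numpy as np
g=lambda f,y,x,h,w,s:cv2.resize(cv2.imread("pics/"+f)[y:y+h,x:x+w],None,fx=s,fy=s,interpolation=3)
# left 400x400: s0 scale4 two speakers; right: s1 scale4 ; w1 scale 
a=np.hstack([g("s0.png",190,150,60,60,5),g("s0.png",230,235,60,60,5)])
b=np.hstack([g("s1.png",115,300,60,60,5),g("s1.png",185,325,60,60,5)])
cv2.imwrite("pics/sp.png",np.vstack([a,b]))
E
```

```text
(no output)
```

View pics/sp.png

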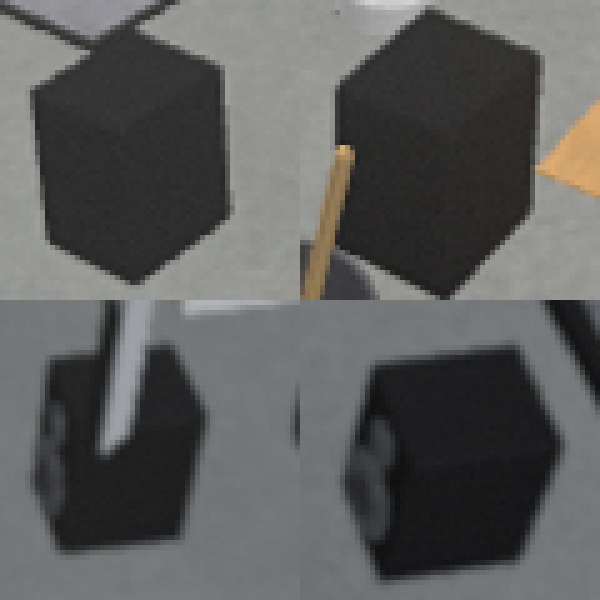

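Picture sp: speaker corners are clear in both views (scene right block, e.g. (137,283)/(32,92)/(221,68); scene left (445,297)/(335,88)/(541,57)). I'll fit both speakers to these.

```bash
python3 - <<'E'
from h import *
from scipy.optimize import least_squares
P=[("scene",1,150,190,[(137,283),(48,240),(230,213),(32,92),(221,68),(133,27),(120,133)]),
("scene",0,235,230,[(145,297),(231,213),(35,88),(241,57),(131,11),(148,135)]),
("side",0,300,115,[(60,250),(182,236),(52,58),(174,46),(205,110)]),
("side",1,325,185,[(75,67),(218,47),(262,148),(83,280),(220,262)])]
def corners(p,i):
    x,y,a,s=p; c,n=np.cos(a),np.sin(a)
    x,y=x+(-1 if i else 1)*-n*s/2,y+(-1 if i else 1)*c*s/2
    q=np.array([(i,j,k) for i in(-.035,.035) for j in(-.03,.03) for k in(0,.09)])
    return np.c_[x+c*q[:,0]-n*q[:,1],y+n*q[:,0]+c*q[:,1],q[:,2]]
def f(p,full=False):
    out=[]
    for cam_,i,ox,oy,pts in P:
        pr=proj(cam_,corners(p,i)); uv=(np.array(pts)+.5)/5-.5+[ox,oy]
        for u in uv: 
            d=pr-u; out.append(d[np.argmin((d**2).sum(1))])
    return np.array(out).ravel()
r=least_squares(f,[.674,.033,0,.24],loss="soft_l1"); print(r.x.round(4),f(r.x).reshape(-1,2).round(1).tolist())
E
```

```text
[ 0.6794  0.0344 -0.0257  0.2455] [[-0.4, 1.3], [-1.0, 0.7], [0.8, 1.0], [-1.4, -1.1], [0.8, -1.0], [-0.4, -0.8], [0.1, -0.5], [0.0, 2.2], [0.6, 0.7], [-1.0, -0.9], [0.9, -0.9], [-0.8, -1.8], [0.9, 0.9], [-0.5, 1.5], [0.2, 1.2], [-1.1, -1.0], [0.4, -1.4], [1.4, 0.9], [-1.6, -1.5], [0.0, -1.5], [1.3, -0.6], [-1.6, 1.5], [0.2, 0.7]]
```

Emit:
play_rows:
  translation:
    - [-0.61,-0.73,0]
    - [-0.61,-0.73,0]
    - [-0.61,-0.73,0]
    - [-0.61,-0.73,0]
    - [-0.61,-0.73,0]
    - [-0.61,-0.73,0]
    - [-0.61,-0.73,0]
    - [-0.61,-0.73,0]
  twist:
    - [0,0,0]
    - [0,0,0]
    - [0,0,0]
    - [0,0,0]
    - [0,0,0]
    - [0,0,0]
    - [0,0,0]
    - [0,0,0]
  gripper: [-1,-1,-1,-1,-1,-1,-1,-1]

```text
time: 6.85
tool_pos: [0.604, 0.1193, 0.339]
ee_rot: [-3.141, -0.003, 3.141]
wrist_force: [0.6, -0.4, -2.8]
width: 0.0637
finger_force: 30.0
```

Emit:
play_rows:
  translation:
    - [-0.61,-0.73,0]
    - [-0.61,-0.73,0]
    - [-0.61,-0.7,0]
    - [0,0,0]
    - [0,0,0]
    - [0,0,0]
    - [0,0,0]
    - [0,0,0]
  twist:
    - [0,0,0]
    - [0,0,0]
    - [0,0,0]
    - [0,0,1]
    - [0,0,1]
    - [0,0,1]
    - [0,0,1]
    - [0,0,1]
  gripper: [-1,-1,-1,-1,-1,-1,-1,-1]

```text
time: 7.65
tool_pos: [0.6764, 0.0341, 0.3386]
ee_rot: [-3.14, -0.003, 2.636]
wrist_force: [0.3, 1.1, -3.1]
width: 0.0637
finger_force: 30.0
```

Emit:
play_rows:
  translation:
    - [0,0,0]
    - [0,0,0]
    - [0,0,0]
    - [0,0,0]
    - [0,0,0]
    - [0,0,0]
    - [0,0,0]
    - [0,0,0]
  twist:
    - [0,0,1]
    - [0,0,1]
    - [0,0,1]
    - [0,0,1]
    - [0,0,1]
    - [0,0,1]
    - [0,0,1]
    - [0,0,1]
  gripper: [-1,-1,-1,-1,-1,-1,-1,-1]

```text
time: 8.45
tool_pos: [0.6764, 0.0342, 0.3386]
ee_rot: [-3.138, -0.001, 1.837]
wrist_force: [-0.4, -0.1, -2.8]
width: 0.0634
finger_force: 30.0
```

Emit:
play_rows:
  translation:
    - [0,0,0]
    - [0,0,0]
    - [0,0,0]
    - [0,0,0]
    - [0,0,0]
  twist:
    - [0,0,1]
    - [0,0,1]
    - [0,0,0.97]
    - [0,0,0]
    - [0,0,0]
  gripper: [-1,-1,-1,-1,-1]

```text
time: 8.95
tool_pos: [0.6764, 0.0342, 0.3393]
ee_rot: [-3.139, -0.0, 1.546]
wrist_force: [0.5, -0.6, -3.5]
width: 0.0636
finger_force: 30.0
```

Emit:
play_rows:
  translation:
    - [0,0.04,0.7]
    - [0,0,0.8]
    - [0,0,0.8]
    - [0,0,0.6]
    - [0,0,0.3]
    - [0,0,0.12]
    - [0,0,0]
    - [0,0,0]
  twist:
    - [0,0,0]
    - [0,0,0]
    - [0,0,0]
    - [0,0,0]
    - [0,0,0]
    - [0,0,0]
    - [0,0,0]
    - [0,0,0]
  gripper: [-1,-1,-1,-1,-1,-1,-1,-1]

```text
time: 9.75
tool_pos: [0.6788, 0.0341, 0.2099]
ee_rot: [3.138, 0.0, 1.544]
wrist_force: [0.8, 0.1, -2.4]
width: 0.064
finger_force: 30.0
```

Emit:
play_rows:
  translation:
    - [0,0,0.08]
    - [0,0,0.02]
    - [0,0,0]
    - [0,0,0]
    - [0,0,0]
    - [0,0,0]
  twist:
    - [0,0,0]
    - [0,0,0]
    - [0,0,0]
    - [0,0,0]
    - [0,0,0]
    - [0,0,0]
  gripper: [-1,-1,-1,1,1,1]

```text
time: 10.35
tool_pos: [0.6782, 0.0341, 0.2042]
ee_rot: [3.141, 0.0, 1.544]
wrist_force: [-0.4, 0.7, 1.6]
width: 0.0845
finger_force: 0.0
```

Emit:
play_rows:
  translation:
    - [0,0,0]
    - [0,0,-0.4]
    - [0,0,-0.9]
    - [0,0,-1]
    - [0,0,-1]
    - [0,0,-1]
    - [0,0,-0.8]
    - [0,0,0]
  twist:
    - [0,0,0]
    - [0,0,0]
    - [0,0,0]
    - [0,0,0]
    - [0,0,0]
    - [0,0,0]
    - [0,0,0]
    - [0,0,0]
  gripper: [1,1,1,1,1,1,1,1]

```text
time: 11.15
tool_pos: [0.678, 0.0342, 0.4171]
ee_rot: [3.127, 0.0, 1.544]
wrist_force: [0.3, -0.3, 0.5]
width: 0.0941
finger_force: 0.0
```

```bash
python3 - <<'E'
from h import *
st(); im=snap("wrist","w4.png")
for y in (.1228,-.1228):
  x=.679-y*-.0257
  print(box("wrist",x,y+.0344,-.0257,.09,.07,.06).round().tolist())
print(box("wrist",.679,.0344,1.545,.028,.104,.064).round().tolist())
E
```

```text
11.15 [0.678  0.0342 0.4171] [3.127 0.    1.544] 0.0941 [ 0.3 -0.3  0.5]
[[293.0, 14.0], [291.0, 88.0], [213.0, 88.0], [211.0, 14.0]]
[[286.0, 277.0], [285.0, 328.0], [220.0, 328.0], [219.0, 278.0]]
[[223.0, 132.0], [281.0, 132.0], [279.0, 221.0], [225.0, 221.0]]
```

View pics/w4.png

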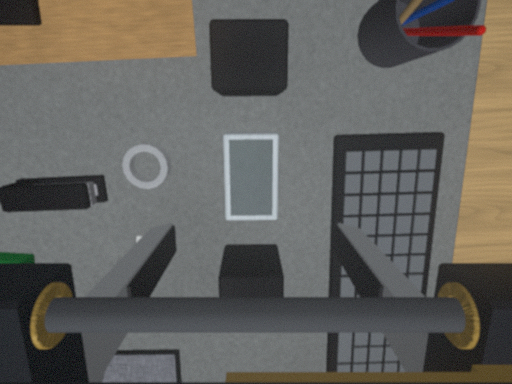

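Picture w4: the dock (224,133)-(277,220) sits between the speakers (base inner edges at rows 95 and 245), in line with them. Quick numeric check, and I work out the drive.

```bash
python3 - <<'E'
from h import *
st()
print(ray("wrist",[[250,95.5],[250,244.5]],0).round(4)[:,:2], ray("wrist",[[251,133],[251,220]],.028).round(4)[:,:2])
print(ray("wrist",[[223.,133],[278,133],[276,220],[225.5,220]],.028).round(4)[:,:2])
E
```

```text
11.2 [0.678  0.0342 0.4132] [3.133 0.    1.544] 0.094 [-0.6  0.7  0.1]
[[ 0.6791  0.1264]
 [ 0.6735 -0.0595]] [[ 0.6791  0.0849]
 [ 0.6761 -0.0166]]
[[ 0.648   0.0858]
 [ 0.7091  0.0841]
 [ 0.7058 -0.0175]
 [ 0.6458 -0.0158]]
```

Emit:
play_rows:
  translation:
    - [0.53,-0.75,0]
    - [0.53,-0.75,0]
    - [0.53,-0.75,0]
    - [0.53,-0.75,0]
    - [0.53,-0.75,0]
    - [0.53,-0.75,0]
    - [0.53,-0.75,0]
    - [0.53,-0.75,0]
  twist:
    - [0,0,0]
    - [0,0,0]
    - [0,0,0]
    - [0,0,0]
    - [0,0,0]
    - [0,0,0]
    - [0,0,0]
    - [0,0,0]
  gripper: [1,1,1,1,1,1,1,1]

```text
time: 12.0
tool_pos: [0.4412, 0.2107, 0.4059]
ee_rot: [-3.138, 0.001, 1.544]
wrist_force: [-0.2, 0.2, -0.8]
width: 0.0939
finger_force: 0.0
```

Emit:
play_rows:
  translation:
    - [0.53,-0.75,0]
    - [0,0,0.2]
    - [0,0,0.2]
    - [0,0,0.2]
    - [0,0,0.2]
    - [0,0,0.2]
    - [0,0,0.2]
    - [0,0,0.2]
  twist:
    - [0,0,0]
    - [0,0,-1]
    - [0,0,-1]
    - [0,0,-1]
    - [0,0,-1]
    - [0,0,-1]
    - [0,0,-1]
    - [0,0,-1]
  gripper: [1,1,1,1,1,1,1,1]

```text
time: 12.8
tool_pos: [0.4128, 0.2319, 0.3496]
ee_rot: [-3.138, -0.001, 2.248]
wrist_force: [-0.3, 0.1, -0.2]
width: 0.0943
finger_force: 0.0
```

Emit:
play_rows:
  translation:
    - [0,0,0.2]
    - [0,0,0.2]
    - [0,0,0.2]
    - [0,0,0.2]
    - [0,0,0.2]
    - [0,0,0.2]
    - [0,0,0.2]
    - [0,0,0.2]
  twist:
    - [0,0,-1]
    - [0,0,-1]
    - [0,0,-1]
    - [0,0,-1]
    - [0,0,-1]
    - [0,0,-1]
    - [0,0,-1]
    - [0,0,-1]
  gripper: [1,1,1,1,1,1,1,1]

```text
time: 13.6
tool_pos: [0.4126, 0.2318, 0.2857]
ee_rot: [-3.14, -0.003, 3.048]
wrist_force: [-0.3, 0.1, 0.7]
width: 0.0941
finger_force: 0.0
```

Emit:
play_rows:
  translation:
    - [0,0,0]
    - [0,0,0]
  twist:
    - [0,0,-0.97]
    - [0,0,0]
  gripper: [1,1]

```text
time: 13.8
tool_pos: [0.4126, 0.2318, 0.2858]
ee_rot: [-3.14, -0.004, 3.141]
wrist_force: [0.9, 0.4, -0.5]
width: 0.0934
finger_force: 0.0
```

```bash
python3 - <<'E'
from h import *
st(); im=snap("wrist","w5.png")
hsv=cv2.cvtColor(im,cv2.COLOR_RGB2HSV); S=hsv[...,1].astype(int);V=hsv[...,2].astype(int)
b=box("wrist",.412,.2335,0,.014,.084,.05); print(b.round().tolist())
m=((S<70)|(V<60)).astype(np.uint8); k=np.zeros_like(m)
(x0,y0),(x1,y1)=(b.min(0)-10).astype(int),(b.max(0)+10).astype(int); k[y0:y1,x0:x1]=m[y0:y1,x0:x1]
k=cv2.morphologyEx(k,cv2.MORPH_OPEN,np.ones((5,5),np.uint8))
c=max(cv2.findContours(k,0,1)[0],key=cv2.contourArea)[:,0]
print(cv2.boundingRect(c),cv2.minAreaRect((ray("wrist",c,.013)[:,:2]*1000).astype(np.float32)))
E
```

```text
13.8 [0.4126 0.2318 0.2858] [-3.14  -0.004  3.141] 0.0934 [ 0.9  0.4 -0.5]
[[288.0, 253.0], [228.0, 253.0], [226.0, 153.0], [290.0, 153.0]]
(228, 153, 61, 98) ((411.25042724609375, 233.1629180908203), (47.83224105834961, 81.75040435791016), 88.72804260253906)
```

Emit:
play_rows:
  translation:
    - [0.02,0.03,0.75]
    - [0,0,0.75]
    - [0,0,0.4]
    - [0,0,0.17]
    - [0,0,0]
    - [0,0,0]
    - [0,0,0]
    - [0,0,0]
  twist:
    - [0,0,0]
    - [0,0,0]
    - [0,0,0]
    - [0,0,0]
    - [0,0,0]
    - [0,0,0]
    - [0,0,0]
    - [0,0,0]
  gripper: [1,1,1,1,1,0.5,-1,-1]

```text
time: 14.65
tool_pos: [0.4131, 0.2335, 0.2063]
ee_rot: [3.141, 0.002, 3.141]
wrist_force: [0.0, 0.7, 0.8]
width: 0.0732
finger_force: 0.0
```

Emit:
play_rows:
  translation:
    - [0,0,0]
    - [0,0,0]
    - [0,0,0]
    - [0,0,0]
    - [0,0,0]
  twist:
    - [0,0,0]
    - [0,0,0]
    - [0,0,0]
    - [0,0,0]
    - [0,0,0]
  gripper: [-1,-1,-1,-1,-1]

```text
time: 15.15
tool_pos: [0.4127, 0.2334, 0.2053]
ee_rot: [3.141, 0.0, 3.141]
wrist_force: [0.2, 0.2, 1.5]
width: 0.0496
finger_force: 29.9
```

Emit:
play_rows:
  translation:
    - [0,0,-0.5]
    - [0,0,-0.9]
    - [0,0,-0.9]
    - [0,0,-0.9]
    - [-0.37,-0.28,-0.4]
    - [-0.74,-0.56,0]
    - [-0.74,-0.56,0]
    - [-0.74,-0.56,0]
  twist:
    - [0,0,0]
    - [0,0,0]
    - [0,0,0]
    - [0,0,0]
    - [0,0,0]
    - [0,0,0]
    - [0,0,0]
    - [0,0,0]
  gripper: [-1,-1,-1,-1,-1,-1,-1,-1]

```text
time: 15.95
tool_pos: [0.5169, 0.1541, 0.3489]
ee_rot: [3.142, -0.0, 3.141]
wrist_force: [-0.0, 1.4, -2.6]
width: 0.0497
finger_force: 29.9
```

Emit:
play_rows:
  translation:
    - [-0.74,-0.56,0]
    - [-0.74,-0.56,0]
    - [-0.74,-0.56,0]
    - [-0.74,-0.56,0]
    - [-0.74,-0.56,0]
    - [-0.37,-0.28,0]
    - [0,0,0]
    - [0,0,0]
  twist:
    - [0,0,0]
    - [0,0,0]
    - [0,0,0]
    - [0,0,0]
    - [0,0,0]
    - [0,0,0]
    - [0,0,1]
    - [0,0,1]
  gripper: [-1,-1,-1,-1,-1,-1,-1,-1]

```text
time: 16.75
tool_pos: [0.6794, 0.0307, 0.3473]
ee_rot: [-3.141, -0.002, 2.935]
wrist_force: [-0.5, 1.1, -1.0]
width: 0.0499
finger_force: 29.9
```

Emit:
play_rows:
  translation:
    - [0,0,0]
    - [0,0,0]
    - [0,0,0]
    - [0,0,0]
    - [0,0,0]
    - [0,0,0]
    - [0,0,0]
    - [0,0,0]
  twist:
    - [0,0,1]
    - [0,0,1]
    - [0,0,1]
    - [0,0,1]
    - [0,0,1]
    - [0,0,1]
    - [0,0,1]
    - [0,0,1]
  gripper: [-1,-1,-1,-1,-1,-1,-1,-1]

```text
time: 17.55
tool_pos: [0.6788, 0.0315, 0.348]
ee_rot: [-3.14, -0.001, 2.137]
wrist_force: [-0.1, 0.6, -1.3]
width: 0.05
finger_force: 29.9
```

Emit:
play_rows:
  translation:
    - [0,0,0]
    - [0,0,0]
    - [0,0,0]
    - [0,0,0]
    - [0,0,0]
    - [0,0,0]
    - [0,0,0]
    - [0,0,0]
  twist:
    - [0,0,1]
    - [0,0,1]
    - [0,0,1]
    - [0,0,1]
    - [0,0,1]
    - [0,0,0.97]
    - [0,0,0]
    - [0,0,0]
  gripper: [-1,-1,-1,-1,-1,-1,-1,-1]

```text
time: 18.35
tool_pos: [0.6788, 0.0315, 0.3484]
ee_rot: [-3.14, 0.0, 1.546]
wrist_force: [0.5, -0.4, -1.6]
width: 0.0495
finger_force: 29.9
```

Emit:
play_rows:
  translation:
    - [0.04,-0.02,0.7]
    - [0,0,0.8]
    - [0,0,0.7]
    - [0,0,0.4]
    - [0,0,0.15]
    - [0,0,0.05]
    - [0,0,0]
    - [0,0,0]
  twist:
    - [0,0,0]
    - [0,0,0]
    - [0,0,0]
    - [0,0,0]
    - [0,0,0]
    - [0,0,0]
    - [0,0,0]
    - [0,0,0]
  gripper: [-1,-1,-1,-1,-1,-1,-1,-1]

```text
time: 19.15
tool_pos: [0.6787, 0.0332, 0.2392]
ee_rot: [3.138, 0.0, 1.544]
wrist_force: [-0.8, -0.3, -1.6]
width: 0.0493
finger_force: 29.9
```

Emit:
play_rows:
  translation:
    - [0,0,0]
    - [0,0,0]
    - [0,0,0]
  twist:
    - [0,0,0]
    - [0,0,0]
    - [0,0,0]
  gripper: [-1,-1,-1]

```text
time: 19.45
tool_pos: [0.6782, 0.0332, 0.2377]
ee_rot: [3.141, -0.0, 1.544]
wrist_force: [-0.6, -0.7, -0.7]
width: 0.0498
finger_force: 29.9
```

Emit:
play_rows:
  translation:
    - [0,0,0.08]
    - [0,0,0.03]
    - [0,0,0]
    - [0,0,0]
    - [0,0,0]
    - [0,0,0]
    - [0,0,0]
  twist:
    - [0,0,0]
    - [0,0,0]
    - [0,0,0]
    - [0,0,0]
    - [0,0,0]
    - [0,0,0]
    - [0,0,0]
  gripper: [-1,-1,-1,-1,0.4,0.4,0.4]

```text
time: 20.15
tool_pos: [0.678, 0.0332, 0.2322]
ee_rot: [-3.141, -0.0, 1.544]
wrist_force: [0.0, -0.0, -0.4]
width: 0.0654
finger_force: 0.0
```

Emit:
play_rows:
  translation:
    - [0,0,0]
    - [0,0,-0.3]
    - [0,0,-0.9]
    - [0,0,-1]
    - [0,0,-1]
    - [0,0,-0.8]
    - [0,0,0]
    - [0,0,0]
  twist:
    - [0,0,0]
    - [0,0,0]
    - [0,0,0]
    - [0,0,0]
    - [0,0,0]
    - [0,0,0]
    - [0,0,0]
    - [0,0,0]
  gripper: [0.4,0.4,1,1,1,1,1,1]

```text
time: 20.95
tool_pos: [0.678, 0.0332, 0.3944]
ee_rot: [3.138, 0.0, 1.544]
wrist_force: [-0.8, 0.5, -0.0]
width: 0.0943
finger_force: 0.0
```

```bash
python3 - <<'E'
from h import *
st(); im=snap("wrist","w6.png")
print(box("wrist",.678,.0342,1.545,.028,.104,.064).round().tolist(),box("wrist",.678,.0342,1.545,.042,.084,.05).round().tolist())
cv2.imwrite("pics/w6c.png",cv2.resize(im[90:260,150:350,::-1],None,fx=3,fy=3,interpolation=3))
E
```

```text
20.95 [0.678  0.0332 0.3944] [3.138 0.    1.544] 0.0943 [-0.8  0.5 -0. ]
[[224.0, 132.0], [285.0, 132.0], [283.0, 226.0], [226.0, 226.0]] [[230.0, 143.0], [279.0, 143.0], [278.0, 222.0], [231.0, 222.0]]
```

View pics/w6c.png

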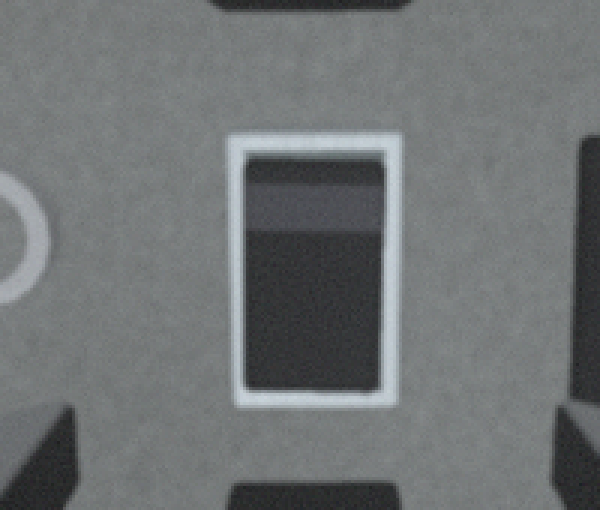

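Crop w6c: the drive lies on the dock lengthwise with an even rim, within ~2 mm of centre. Next I look at the mat.

Emit:
play_rows:
  translation:
    - [-0.88,-0.46,0]
    - [-0.88,-0.46,0]
    - [-0.88,-0.46,0]
    - [-0.88,-0.46,0]
    - [-0.88,-0.46,0]
    - [-0.88,-0.46,0]
    - [-0.88,-0.46,0]
    - [-0.88,-0.46,0]
  twist:
    - [0,0,0]
    - [0,0,0]
    - [0,0,0]
    - [0,0,0]
    - [0,0,0]
    - [0,0,0]
    - [0,0,0]
    - [0,0,0]
  gripper: [1,1,1,1,1,1,1,1]

```text
time: 21.8
tool_pos: [0.5221, -0.2454, 0.3897]
ee_rot: [-3.137, -0.003, 1.544]
wrist_force: [-0.2, 0.1, 0.2]
width: 0.0938
finger_force: 0.0
```

Emit:
play_rows:
  translation:
    - [-0.88,-0.46,0]
    - [-0.88,-0.46,0]
    - [-0.88,-0.46,0]
    - [0,0,0]
    - [0,0,0]
    - [0,0,0]
  twist:
    - [0,0,0]
    - [0,0,0]
    - [0,0,0]
    - [0,0,0]
    - [0,0,0]
    - [0,0,0]
  gripper: [1,1,1,1,1,1]

```text
time: 22.4
tool_pos: [0.4656, -0.3477, 0.3912]
ee_rot: [-3.14, -0.002, 1.545]
wrist_force: [-0.5, -0.2, -0.4]
width: 0.094
finger_force: 0.0
```

```bash
python3 - <<'E'
from h import *
st(); im=snap("wrist","w7.png")
print(box("wrist",.467,-.296,0,.003,.19,.15).round().tolist())
K,r,t=cam("wrist"); np.savez("w7.npz",K=K,r=r,t=t)
E
```

```text
22.4 [ 0.4656 -0.3477  0.3912] [-3.140e+00 -2.000e-03  1.545e+00] 0.094 [-0.5 -0.2 -0.4]
[[342.0, 59.0], [337.0, 196.0], [176.0, 200.0], [164.0, 64.0]]
```

View pics/w7.png

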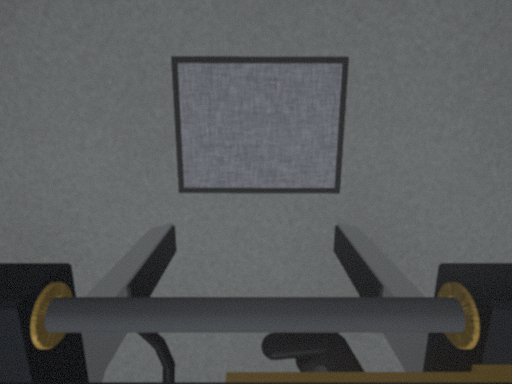

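Picture w7: mat corners at (172,58), (348,57), (341,192), (179,192).

```bash
python3 - <<'E'
from h import *
from scipy.optimize import least_squares
u=np.array([[348,57],[341,192],[179,192],[172,58]])
f=lambda p:(box("wrist",p[0],p[1],p[2],.003,.19,.15)-u).ravel()
r=least_squares(f,[.467,-.296,0]); x,y,a=r.x; print(r.x.round(4),r.fun.round(1))
d=.075+.025+.017; print("stapler target",x-np.sin(a)*d,y+np.cos(a)*d)
w=np.load("w1.npz")
im=cv2.imread("pics/w4.png")
E
```

```text
[ 0.4731 -0.2912 -0.0215] [ 1.5 -1.1 -0.2  1.3  0.1  1.8 -1.4 -1.4]
stapler target 0.47565814820872143 -0.17426881045044745
```

Emit:
play_rows:
  translation:
    - [0.97,0.11,0]
    - [0.97,0.11,0]
    - [0.97,0.11,0]
    - [0.97,0.11,0]
    - [0.97,0.11,0]
    - [0.97,0.11,0]
    - [0.97,0.11,0]
    - [0.97,0.11,0]
  twist:
    - [0,0,0]
    - [0,0,0]
    - [0,0,0]
    - [0,0,0]
    - [0,0,0]
    - [0,0,0]
    - [0,0,0]
    - [0,0,0]
  gripper: [1,1,1,1,1,1,1,1]

```text
time: 23.25
tool_pos: [0.5087, -0.036, 0.3927]
ee_rot: [3.141, -0.0, 1.546]
wrist_force: [0.5, -0.7, 0.6]
width: 0.0939
finger_force: 0.0
```

Emit:
play_rows:
  translation:
    - [0.97,0.11,0]
    - [0.97,0.11,0]
    - [0.97,0.11,0]
    - [0.97,0.11,0]
    - [0.97,0.11,0]
    - [0.97,0.11,0]
    - [0.97,0.11,0]
    - [0.97,0.11,0]
  twist:
    - [0,0,0]
    - [0,0,0]
    - [0,0,0]
    - [0,0,0]
    - [0,0,0]
    - [0,0,0]
    - [0,0,0]
    - [0,0,0]
  gripper: [1,1,1,1,1,1,1,1]

```text
time: 24.05
tool_pos: [0.5515, 0.2734, 0.3926]
ee_rot: [-3.141, -0.0, 1.547]
wrist_force: [0.9, -0.3, -0.3]
width: 0.0938
finger_force: 0.0
```

Emit:
play_rows:
  translation:
    - [0.9,0.1,0]
    - [0,0,0.17]
    - [0,0,0.17]
    - [0,0,0.17]
    - [0,0,0.17]
    - [0,0,0.17]
    - [0,0,0.17]
    - [0,0,0.17]
  twist:
    - [0,0,0]
    - [0,0,-1]
    - [0,0,-1]
    - [0,0,-1]
    - [0,0,-1]
    - [0,0,-1]
    - [0,0,-1]
    - [0,0,-1]
  gripper: [1,1,1,1,1,1,1,1]

```text
time: 24.85
tool_pos: [0.5564, 0.3077, 0.3446]
ee_rot: [-3.141, -0.0, 2.251]
wrist_force: [-0.2, -1.3, 0.1]
width: 0.094
finger_force: 0.0
```

Emit:
play_rows:
  translation:
    - [0,0,0.17]
    - [0,0,0.17]
    - [0,0,0.17]
    - [0,0,0.17]
    - [0,0,0.17]
    - [0,0,0.17]
    - [0,0,0.17]
    - [0,0,0.17]
  twist:
    - [0,0,-1]
    - [0,0,-1]
    - [0,0,-1]
    - [0,0,-1]
    - [0,0,-1]
    - [0,0,-1]
    - [0,0,-1]
    - [0,0,-1]
  gripper: [1,1,1,1,1,1,1,1]

```text
time: 25.65
tool_pos: [0.5564, 0.3077, 0.2902]
ee_rot: [3.142, -0.0, 3.05]
wrist_force: [-0.9, -0.4, -0.1]
width: 0.094
finger_force: 0.0
```

Emit:
play_rows:
  translation:
    - [0,0,0]
    - [0,0,0]
    - [0,0,0]
  twist:
    - [0,0,-1]
    - [0,0,-0.65]
    - [0,0,0]
  gripper: [1,1,1]

```text
time: 25.95
tool_pos: [0.5565, 0.3075, 0.2904]
ee_rot: [3.142, -0.001, -3.072]
wrist_force: [-0.8, -0.4, -0.3]
width: 0.0941
finger_force: 0.0
```

```bash
python3 - <<'E'
from h import *
st(); im=snap("wrist","w8.png")
hsv=cv2.cvtColor(im,cv2.COLOR_RGB2HSV); S=hsv[...,1].astype(int);V=hsv[...,2].astype(int)
b=box("wrist",.558,.306,.067,.012,.096,.056); print(b.round().tolist())
m=((S<70)).astype(np.uint8); k=np.zeros_like(m)
(x0,y0),(x1,y1)=(b.min(0)-12).astype(int),(b.max(0)+12).astype(int); k[y0:y1,x0:x1]=m[y0:y1,x0:x1]
k=cv2.morphologyEx(k,cv2.MORPH_OPEN,np.ones((5,5),np.uint8))
c=max(cv2.findContours(k,0,1)[0],key=cv2.contourArea)[:,0]
print(cv2.boundingRect(c),cv2.minAreaRect((ray("wrist",c,.012)[:,:2]*1000).astype(np.float32)))
E
```

```text
25.95 [0.5565 0.3075 0.2904] [ 3.142e+00 -1.000e-03 -3.072e+00] 0.0941 [-0.8 -0.4 -0.3]
[[286.0, 258.0], [221.0, 258.0], [219.0, 146.0], [289.0, 146.0]]
(220, 146, 71, 114) ((558.4275512695312, 306.8385314941406), (97.23202514648438, 56.94877624511719), 3.915616989135742)
```

View pics/w8.png

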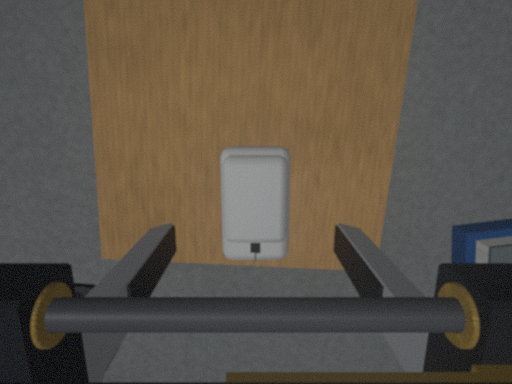

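Picture w8: mouse squarely between the fingers, (220,146)-(290,259), wheel at the bottom (far side).

Emit:
play_rows:
  translation:
    - [-0.04,-0.02,0.7]
    - [0,0,0.8]
    - [0,0,0.4]
    - [0,0,0.2]
    - [0,0,0.07]
    - [0,0,0]
    - [0,0,0]
    - [0,0,0]
  twist:
    - [0,0,0]
    - [0,0,0]
    - [0,0,0]
    - [0,0,0]
    - [0,0,0]
    - [0,0,0]
    - [0,0,0]
    - [0,0,0]
  gripper: [1,1,1,1,1,1,-1,-1]

```text
time: 26.8
tool_pos: [0.5595, 0.3056, 0.2055]
ee_rot: [3.141, 0.003, -3.075]
wrist_force: [0.0, -0.9, -0.5]
width: 0.0813
finger_force: 0.0
```

Emit:
play_rows:
  translation:
    - [0,0,0]
    - [0,0,0]
    - [0,0,0]
    - [0,0,0]
    - [0,0,0]
  twist:
    - [0,0,0]
    - [0,0,0]
    - [0,0,0]
    - [0,0,0]
    - [0,0,0]
  gripper: [-1,-1,-1,-1,-1]

```text
time: 27.3
tool_pos: [0.5591, 0.3056, 0.2042]
ee_rot: [3.141, 0.001, -3.074]
wrist_force: [-0.9, 0.6, 1.1]
width: 0.0556
finger_force: 30.0
```

Emit:
play_rows:
  translation:
    - [0,0,-0.4]
    - [0,0,-0.8]
    - [0,0,-0.8]
    - [0,0,-0.8]
    - [0,0,-0.3]
    - [0,0,0]
    - [0,0,0]
  twist:
    - [0,0,0]
    - [0,0,0]
    - [0,0,0]
    - [0,0,0]
    - [0,0,0]
    - [0,0,0.89]
    - [0,0,0]
  gripper: [-1,-1,-1,-1,-1,-1,-1]

```text
time: 28.0
tool_pos: [0.559, 0.3053, 0.3281]
ee_rot: [-3.141, 0.0, 3.12]
wrist_force: [-0.3, -0.1, -1.3]
width: 0.0553
finger_force: 30.0
```

Emit:
play_rows:
  translation:
    - [0.11,-0.93,0]
    - [0.11,-0.93,0]
    - [0.11,-0.93,0]
    - [0.11,-0.93,0]
    - [0.11,-0.93,0]
    - [0.11,-0.93,0]
    - [0.11,-0.93,0]
    - [0.11,-0.93,0]
  twist:
    - [0,0,0]
    - [0,0,0]
    - [0,0,0]
    - [0,0,0]
    - [0,0,0]
    - [0,0,0]
    - [0,0,0]
    - [0,0,0]
  gripper: [-1,-1,-1,-1,-1,-1,-1,-1]

```text
time: 28.8
tool_pos: [0.5166, 0.0072, 0.3266]
ee_rot: [-3.142, -0.002, 3.122]
wrist_force: [0.6, -0.8, -0.4]
width: 0.0557
finger_force: 30.0
```

Emit:
play_rows:
  translation:
    - [0.11,-0.93,0]
    - [0.11,-0.93,0]
    - [0.11,-0.93,0]
    - [0.11,-0.93,0]
    - [0.11,-0.93,0]
    - [0.11,-0.93,0]
    - [0.11,-0.93,0]
    - [0.11,-0.93,0]
  twist:
    - [0,0,0]
    - [0,0,0]
    - [0,0,0]
    - [0,0,0]
    - [0,0,0]
    - [0,0,0]
    - [0,0,0]
    - [0,0,0]
  gripper: [-1,-1,-1,-1,-1,-1,-1,-1]

```text
time: 29.6
tool_pos: [0.4749, -0.2894, 0.3265]
ee_rot: [3.14, -0.002, 3.122]
wrist_force: [0.4, 0.2, -1.6]
width: 0.0563
finger_force: 30.0
```

Emit:
play_rows:
  translation:
    - [0,0,0.3]
    - [0,0,0.6]
    - [0,0,0.6]
    - [0,0,0]
    - [0,0,0]
  twist:
    - [0,0,0]
    - [0,0,0]
    - [0,0,0]
    - [0,0,0]
    - [0,0,0]
  gripper: [-1,-1,-1,-1,-1]

```text
time: 30.1
tool_pos: [0.4755, -0.2873, 0.2668]
ee_rot: [3.14, -0.002, 3.121]
wrist_force: [0.1, 0.6, -0.9]
width: 0.0557
finger_force: 30.0
```

Emit:
play_rows:
  translation:
    - [0.04,-0.09,0.5]
    - [0,0,0.5]
    - [0,0,0.3]
    - [0,0,0.15]
    - [0,0,0]
    - [0,0,0]
    - [0,0,0]
  twist:
    - [0,0,0]
    - [0,0,0]
    - [0,0,0]
    - [0,0,0]
    - [0,0,0]
    - [0,0,0]
    - [0,0,0]
  gripper: [-1,-1,-1,-1,-1,-1,-1]

```text
time: 30.8
tool_pos: [0.4745, -0.2919, 0.2112]
ee_rot: [-3.14, 0.002, 3.12]
wrist_force: [0.2, -0.2, -1.3]
width: 0.0557
finger_force: 30.0
```

Emit:
play_rows:
  translation:
    - [0.01,0.02,0.08]
    - [0,0,0.02]
    - [0,0,0]
    - [0,0,0]
    - [0,0,0]
    - [0,0,0]
    - [0,0,0]
  twist:
    - [0,0,0]
    - [0,0,0]
    - [0,0,0]
    - [0,0,0]
    - [0,0,0]
    - [0,0,0]
    - [0,0,0]
  gripper: [-1,-1,-1,-1,1,1,1]

```text
time: 31.5
tool_pos: [0.4734, -0.2907, 0.2053]
ee_rot: [3.141, -0.001, 3.12]
wrist_force: [-0.2, -0.4, 0.1]
width: 0.0763
finger_force: 0.0
```

Emit:
play_rows:
  translation:
    - [0,0,0]
    - [0,0,0]
    - [0,0,-0.4]
    - [0,0,-0.9]
    - [0,0,-1]
    - [0,0,-1]
    - [0,0,-1]
    - [0,0,-0.6]
  twist:
    - [0,0,0]
    - [0,0,0]
    - [0,0,0]
    - [0,0,0]
    - [0,0,0]
    - [0,0,0]
    - [0,0,0]
    - [0,0,0]
  gripper: [1,1,1,1,1,1,1,1]

```text
time: 32.3
tool_pos: [0.4737, -0.2909, 0.406]
ee_rot: [-3.138, 0.004, 3.12]
wrist_force: [0.6, 0.5, 0.4]
width: 0.0938
finger_force: 0.0
```

Emit:
play_rows:
  translation:
    - [0.9,0,0]
    - [0.4,0,0]
    - [0,0,0]
    - [0,0,0]
  twist:
    - [0,0,0]
    - [0,0,0]
    - [0,0,0]
    - [0,0,0]
  gripper: [1,1,1,1]

```text
time: 32.7
tool_pos: [0.4217, -0.2897, 0.4019]
ee_rot: [-3.142, 0.001, 3.119]
wrist_force: [0.7, -0.7, -1.0]
width: 0.0939
finger_force: 0.0
```

```bash
python3 - <<'E'
from h import *
st(); im=snap("wrist","w9.png")
print(box("wrist",.473,-.2912,-.0215,.003,.19,.15).round().tolist(),box("wrist",.473,-.2912,-.0215,.015,.096,.056).round().tolist())
E
```

```text
32.7 [ 0.4217 -0.2897  0.4019] [-3.142e+00  1.000e-03  3.119e+00] 0.0939 [ 0.7 -0.7 -1. ]
[[312.0, 287.0], [197.0, 287.0], [190.0, 139.0], [320.0, 139.0]] [[278.0, 257.0], [232.0, 257.0], [231.0, 181.0], [279.0, 181.0]]
```

View pics/w9.png

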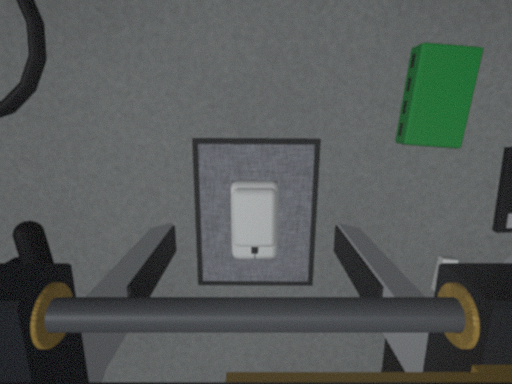

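Picture w9: mouse (231,182)-(278,258) centred on the mat (193,139)-(320,285) and aligned. On to the stapler.

Emit:
play_rows:
  translation:
    - [-0.05,0.96,0.2]
    - [-0.05,0.96,0.2]
    - [-0.05,0.96,0.2]
    - [-0.05,0.96,0.2]
    - [-0.05,0.96,0.2]
    - [-0.05,0.96,0.2]
    - [-0.05,0.96,0.2]
    - [-0.05,0.96,0.2]
  twist:
    - [0,0,0]
    - [0,0,0]
    - [0,0,0]
    - [0,0,0]
    - [0,0,0]
    - [0,0,0]
    - [0,0,0]
    - [0,0,0]
  gripper: [1,1,1,1,1,1,1,1]

```text
time: 33.55
tool_pos: [0.4448, 0.0191, 0.3373]
ee_rot: [3.141, 0.0, 3.12]
wrist_force: [1.1, 0.3, -0.7]
width: 0.0939
finger_force: 0.0
```

Emit:
play_rows:
  translation:
    - [0,0,0]
    - [0,0,0]
    - [0,0,0]
  twist:
    - [0,0,0]
    - [0,0,0]
    - [0,0,0]
  gripper: [1,1,1]

```text
time: 33.85
tool_pos: [0.4448, 0.0165, 0.338]
ee_rot: [-3.141, 0.0, 3.119]
wrist_force: [-0.2, -0.2, -0.6]
width: 0.0936
finger_force: 0.0
```

```bash
python3 - <<'E'
from h import *
st(); im=snap("wrist","w10.png")
for d in robot.spot_point("stapler","wrist"): print(np.round(d["centre"],3),d["score"])
cv2.imwrite("pics/w10c.png",cv2.resize(im[90:290,150:350,::-1],None,fx=3,fy=3,interpolation=3))
E
```

```text
33.85 [0.4448 0.0165 0.338 ] [-3.141  0.     3.119] 0.0936 [-0.2 -0.2 -0.6]
[0.443 0.026 0.004] 0.62
```

View pics/w10c.png

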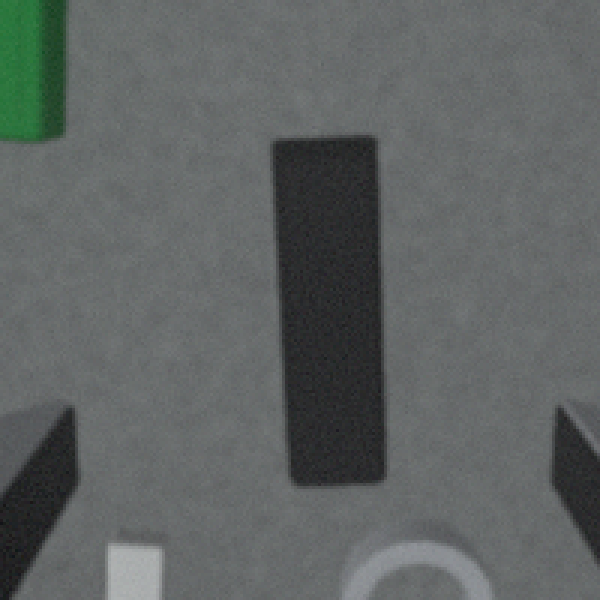

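```bash
python3 - <<'E'
from h import *
u=np.array([[273,140],[376,136],[386,481],[292,485.]])/3+[150,90]
for z in (.049,.04,.03,.005): print(z,ray("wrist",u,z)[:,:2].round(4).tolist())
E
python3 - <<'E'
import cv2; print(cv2.imread('pics/w4.png')[175:215,0:110:8].mean(2).astype(int)[::4])
E
```

```text
0.049 [[0.3913, 0.0053], [0.3909, 0.0334], [0.4925, 0.0357], [0.4931, 0.0075]]
0.04 [[0.3918, 0.0049], [0.3914, 0.034], [0.4964, 0.0363], [0.4971, 0.0072]]
0.03 [[0.3925, 0.0044], [0.392, 0.0346], [0.5008, 0.037], [0.5015, 0.0069]]
0.005 [[0.394, 0.0033], [0.3935, 0.0362], [0.5118, 0.0388], [0.5126, 0.006]]
[[116 111 117 123 119 113 122 114 109  97  92  84  71 101]
 [115 121  97  52  36  32  34  39  35  43  44  42  54  72]
 [113 103  27  35  33  41  37  53  44  47  46  99  61  50]
 [ 66  26  37  32  30  38  41  35  41  42  42 103 119  40]
 [ 32  39  26  36  43  35  34  40  35  39  43  83 141  40]
 [ 26  32  43  37  34  42  43  36  37  41  39  49 108  40]
 [ 39  25  30  32  34  34  39  41  40  43  43  35  64  36]
 [ 74  35  41  35  26  29  44  34  33  38  37  37 111 119]
 [116  34  40  26  33  34  26  36  35  38  47  62 116 120]
 [120  56  70  84  87 100 110 111 112 117 119 122 120 117]]
```

Crop w10c: stapler outline (273,140)-(386,485), centre ≈(0.443, 0.0205), turned +0.022 rad, mouth away from the robot. Eraser and tape are clear of the fingers.

Emit:
play_rows:
  translation:
    - [0.045,0.1,0.5]
    - [0,0,0.8]
    - [0,0,0.8]
    - [0,0,0.7]
    - [0,0,0.4]
    - [0,0,0.16]
    - [0,0,0]
    - [0,0,0]
  twist:
    - [0,0,-0.45]
    - [0,0,0]
    - [0,0,0]
    - [0,0,0]
    - [0,0,0]
    - [0,0,0]
    - [0,0,0]
    - [0,0,0]
  gripper: [1,1,1,1,1,1,1,1]

```text
time: 34.75
tool_pos: [0.4433, 0.0206, 0.2046]
ee_rot: [-3.141, 0.002, -3.119]
wrist_force: [-0.3, -0.1, 0.8]
width: 0.094
finger_force: 0.0
```

Emit:
play_rows:
  translation:
    - [0,0,0]
    - [0,0,0]
    - [0,0,0]
    - [0,0,0]
    - [0,0,0]
    - [0,0,0]
    - [0,0,0]
    - [0,0,0]
  twist:
    - [0,0,0]
    - [0,0,0]
    - [0,0,0]
    - [0,0,0]
    - [0,0,0]
    - [0,0,0]
    - [0,0,0]
    - [0,0,0]
  gripper: [-1,-1,-1,-1,-1,-1,-1,-1]

```text
time: 35.55
tool_pos: [0.4426, 0.0211, 0.2034]
ee_rot: [3.142, -0.0, -3.118]
wrist_force: [0.8, -0.5, -0.8]
width: 0.0339
finger_force: 28.2
```

Emit:
play_rows:
  translation:
    - [0,0,-0.3]
    - [0,0,-0.7]
    - [0,0,-0.8]
    - [0,0,-0.5]
    - [0,0,0]
    - [0,0,0]
  twist:
    - [0,0,0]
    - [0,0,0]
    - [0,0,0]
    - [0,0,0.44]
    - [0,0,0]
    - [0,0,0]
  gripper: [-1,-1,-1,-1,-1,-1]

```text
time: 36.15
tool_pos: [0.4425, 0.0211, 0.2955]
ee_rot: [-3.142, 0.0, 3.122]
wrist_force: [0.4, -0.3, -2.8]
width: 0.0333
finger_force: 30.0
```

Emit:
play_rows:
  translation:
    - [-0.15,-0.8,0]
    - [-0.16,-0.82,0]
    - [-0.16,-0.82,0]
    - [-0.16,-0.82,0]
    - [-0.16,-0.82,0]
    - [-0.15,-0.79,0]
    - [0,0,0]
    - [0,0,0]
  twist:
    - [0,0,0]
    - [0,0,0]
    - [0,0,0]
    - [0,0,0]
    - [0,0,0]
    - [0,0,0]
    - [0,0,0]
    - [0,0,0]
  gripper: [-1,-1,-1,-1,-1,-1,-1,-1]

```text
time: 36.95
tool_pos: [0.4756, -0.1746, 0.2933]
ee_rot: [3.139, -0.004, 3.12]
wrist_force: [0.3, 0.0, -2.5]
width: 0.0335
finger_force: 30.0
```

Emit:
play_rows:
  translation:
    - [0,0,0.5]
    - [0,0,0.7]
    - [0,0,0.6]
    - [0,0,0.2]
    - [0,0,0]
    - [0,0,0]
    - [0,0,0]
    - [0,0,0]
  twist:
    - [0,0,0]
    - [0,0,0]
    - [0,0,0]
    - [0,0,0]
    - [0,0,0]
    - [0,0,0]
    - [0,0,0]
    - [0,0,0]
  gripper: [-1,-1,-1,-1,-1,-1,-1,-1]

```text
time: 37.75
tool_pos: [0.4767, -0.1746, 0.217]
ee_rot: [-3.14, 0.003, 3.121]
wrist_force: [0.3, -0.0, -1.7]
width: 0.0335
finger_force: 30.0
```

Emit:
play_rows:
  translation:
    - [0.02,0,0.2]
    - [0,0,0.1]
    - [0,0,0.04]
    - [0,0,0]
    - [0,0,0]
  twist:
    - [0,0,0]
    - [0,0,0]
    - [0,0,0]
    - [0,0,0]
    - [0,0,0]
  gripper: [-1,-1,-1,-1,-1]

```text
time: 38.25
tool_pos: [0.4753, -0.1745, 0.2031]
ee_rot: [-3.142, -0.0, 3.121]
wrist_force: [-3.7, 1.1, 5.7]
width: 0.0332
finger_force: 30.0
```

Emit:
play_rows:
  translation:
    - [0,0,0]
    - [0,0,0]
    - [0,0,0]
    - [0,0,0]
    - [0,0,-0.3]
    - [0,0,-0.8]
    - [0,0,-1]
    - [0,0,-1]
  twist:
    - [0,0,0]
    - [0,0,0]
    - [0,0,0]
    - [0,0,0]
    - [0,0,0]
    - [0,0,0]
    - [0,0,0]
    - [0,0,0]
  gripper: [0.1,0.1,0.1,0.1,0.1,0.1,0.1,0.1]

```text
time: 39.05
tool_pos: [0.4751, -0.1743, 0.3277]
ee_rot: [3.141, -0.0, 3.121]
wrist_force: [0.1, -0.7, 0.2]
width: 0.0516
finger_force: 0.0
```

Emit:
play_rows:
  translation:
    - [0.9,-0.3,-0.4]
    - [0.5,-0.3,-0.8]
    - [0,0,-0.8]
    - [0,0,0]
    - [0,0,0]
  twist:
    - [0,0,0]
    - [0,0,0]
    - [0,0,0]
    - [0,0,0]
    - [0,0,0]
  gripper: [1,1,1,1,1]

```text
time: 39.55
tool_pos: [0.4188, -0.1972, 0.4071]
ee_rot: [-3.14, 0.002, 3.121]
wrist_force: [-0.1, -0.5, -0.5]
width: 0.0883
finger_force: 0.0
```

```bash
python3 - <<'E'
from h import *
st(); im=snap("wrist","w11.png")
print(box("wrist",.473,-.2912,-.0215,.003,.19,.15).round().tolist(),box("wrist",.4757,-.1743,-.0215,.049,.105,.03).round().tolist(),box("wrist",.4757,-.1743,-.0215,.005,.105,.034).round().tolist())
cv2.imwrite("pics/w11c.png",cv2.resize(im[90:310,150:400,::-1],None,fx=2.5,fy=2.5,interpolation=3))
E
```

```text
39.55 [ 0.4188 -0.1972  0.4071] [-3.140e+00  2.000e-03  3.121e+00] 0.0883 [-0.1 -0.5 -0.5]
[[241.0, 289.0], [127.0, 289.0], [112.0, 143.0], [240.0, 143.0]] [[289.0, 277.0], [263.0, 277.0], [264.0, 187.0], [292.0, 187.0]] [[287.0, 260.0], [260.0, 260.0], [261.0, 179.0], [289.0, 179.0]]
```

View pics/w11c.png

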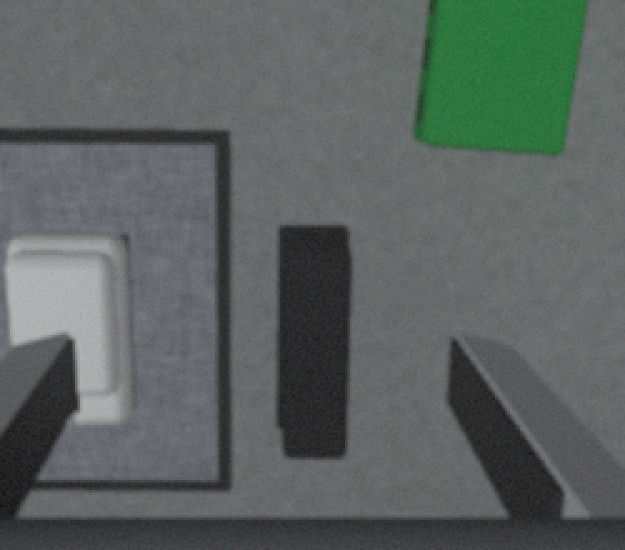

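Crop w11c: the stapler is upright, parallel to the mat's left edge (its near side at x≈278, mat edge at 229, so a gap of ≈24 mm) and lengthwise as predicted. The arm is clear, so I hand in.

```bash
python3 -c "
from h import *
print(robot.close_job())"
```

```text
the job is handed in; nothing more can be done
None
```

The desk is set up and the job was handed in at about 40 s of robot time; by my measurements the drive, mouse and stapler sit within about 2 mm of target and the dock within about 1 mm, I never moved the tape or eraser (no last picture of them), and I viewed 15 pictures, one over the limit of 14.

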